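# Hang the light wand over the core and switch the lamp on

### The arm

A 6-joint arm with a two-finger parallel gripper is mounted at the origin on the work surface. World frame = base frame: x ahead of the robot, y to its left, z up, the work surface at z = 0. Lengths are in m, angles in rad, forces in N, time in s.
With the tool pointing down it reaches from about 0.35 to 0.875 m from the base axis. Payload 4.2 kg.
Tool frame: the origin (TCP) lies between the finger pads; the fingertips stand manip.tips_ahead ahead of it and the grasp point (between the pads) lies 2 mm behind it (manip.tips_ahead is the distance from the TCP to the fingertips, in m); x points along the fingers, z is the direction in which the jaws open and shut, and the axes are right-handed (so a half turn about x gives the same grasp; the last joint's range is limited). The gripper opens to 87 mm and grips with 3 to 60 N. Pads are 19 mm wide; open, the fingers measure 117 mm over their backs; the gripper's body (75 mm by 190 mm) begins 51 mm behind the grasp point.
Start: joints at [-1.021, 0.385, 0.008, 0, -1.194, -0.259], TCP at [0.179, -0.599, 0.24] pointing down, gripper open.
Joint ranges: [-3.14, 3.14], [-1.21, 2.06], [-1.07, 1.41], [-3.16, 2.05], [-2.99, -0.16], [-3.1, 3.1]. Speed limits (rad/s): [2.79, 2.79, 3.14, 3.14, 3.14, 3.14].

### API

Orientations are given as a unit quaternion [x, y, z, w].
In Python, from workcell import manip, move_gripper, kinematics, readout, cams, ticket gives the robot as it stands. Calls block until the motion is done:
- manip.reach(position, orientation): joint-space move of the TCP to a pose.
- manip.move_linear(position, rotation=None, max_speed=0.15): straight line of the TCP; rotation=None keeps the orientation; max_speed is the mean speed in m/s.
- manip.goto_joints(angles): joint-space move.
- move_gripper(opening, force=None): finger opening in m; force is the grip in N (None keeps the last); returns when the fingers have stopped.
- manip.pause(seconds).
- kinematics.solve_ik(position, orientation): joint angles nearest the present ones, or None.
- readout.get_state(): the state.
- cams.read_camera(name): name is "side" or "top"; returns a dict with "frame" (420x560x3 uint8, red, green, blue), "K" (3x3 intrinsics, pixels), "pose" (4x4, takes a point from camera to world coordinates). Camera axes: x right, y down, z forward; pixel columns grow to the right and rows downward; lengths in m; the calibration is good to about 2 mm. A picture is of the moment at which its call begins. There is no depth.
A pose or a line that the arm cannot do raises manip.IKError and nothing moves.
- ticket.job_done(): hands the job in, once; it reports no verdict.
The state is a dict: "time_s": time; "joint_positions": joint angles; "qvel": joint speeds; "tau": joint torques, N m; "ee_pos": TCP position; "eef_rot": TCP orientation; "ft_force": force on the tool from outside, world axes, zero at the start; "moment": the same for the moment, N m; "opening": finger opening in m.
Only numpy, scipy, OpenCV 4.12 (cv2) and the standard library are available. Lean on these libraries where they do the work, as an engineer would, in place of code of your own. Each camera call takes 0.05 s, during which the arm holds its last target.

### The job

Set up the inspection light over the piece of drill core: lift the light wand out of its cradle by the two ends of its crossbar, clear of everything, then ease your grip so that it swings down and hangs plumb, lens down, and grip it firmly again. Then hang it by the crossbar in the fork of the lamp stand, let go, and only after that push the black toggle switch fully over to on. Do not drop the wand on the counter, and leave the core piece, the loupe and the scoop where they are.

Things in the scene. Friction and masses are not known exactly. Their poses are not given: they have to be found in the camera images.
- wand: Light wand, loose, about 350 g: steel crossbar like a T-handle, 16 mm thick, 60 mm long over the flat 9 mm end studs; neck 12 mm thick, 60 mm long; ribbed aluminium body 115 x 40 x 30 mm; white lens. Origin: centre of the crossbar; x towards the lens, y along the crossbar. Starts level in the cradle, z up, the crossbar free, 60 mm above the counter, on the robot's side. Centre of mass at x = 110 mm.
- wand_tip (a point): Middle of the wand's lens face, at x = 190 mm of the wand, axes as the wand's. Behaviour: pinched hard on the crossbar's two end studs it stays near level (at 80 N it droops about 20 degrees); as the pinch is eased it turns about the crossbar, drooping more and more; at 5 to 10 N it hangs within 10 degrees of plumb; below about 4 N it slips out.
- cradle: Black plastic cradle, fixed, base 120 x 60 x 12 mm, two saddles 45 mm high with side cheeks up to 57 mm; the wand's body lies in the saddles and lifts straight out. Origin: centre of its underside; x along the wand towards the lens; the crossbar lies at x = -120 mm, off the cradle.
- lamp: Lamp stand, fixed: grey base 150 x 240 x 35 mm (x, y, z), post 24 x 30 mm at x = -30, y = 60 mm carrying a level two-pronged fork that points to -x (towards the robot). Prongs 8 mm wide, 12 mm thick, 26 mm gap between, top at 282 mm, ends at x = -150 mm; only 8 mm lips rise above them. Origin: centre of its underside.
- lamp_seat (a point): Seat in the fork, at x = -125, y = 60, z = 290 mm of the stand, axes as the stand's: where the crossbar's centre comes to rest, the bar across both prongs along y, the neck in the gap. Lips 8 mm high stand on both prongs from 17 to 25 mm before and behind it along x.
- switch (a joint): Toggle switch on the lamp base: 0 rad is off (leaning to the stand's -x), 1.0 rad is fully on (leaning to the stand's +x). It stays where it is left; about 1 to 2 N at the ball moves it. It starts between 0 and 0.15.
- switch_tip (a point): Centre of the 26 mm black ball on the toggle lever. The lever is 60 mm long from its pivot at x = -38, y = -75, z = 57 mm of the stand and turns about the stand's y; the ball's centre is 110 mm above the counter when off or on, 117 mm midway. Under it a housing 70 x 50 mm, top at 60 mm.
- core: Greenish serpentinite core piece, loose, 48 mm in diameter and 130 mm long, lying in the guide beneath the fork, its top 56 mm above the counter. Origin: middle of its underside; x along the core.
- guide: Clear acrylic core guide, fixed, a trough 160 x 64 x 32 mm beneath the fork, in front of the lamp base. Origin: centre of its underside; x along the trough.
- loupe: Chrome loupe standing on the counter, 40 mm in diameter, 30 mm high. Origin: centre of its underside.
- scoop: Red plastic sample scoop lying on the counter, 164 mm long, 56 mm wide, 30 mm high. Origin: where handle and pan meet, at the underside; handle along -x, pan along +x.
Not all that is in view belongs to the job. What is shaped like the wand but blue or purple is not meant.

How it is judged:
On the way, in this order (a step that is already met when the one before it is completed fails the run):
1. the wand, held in the fingers clear of cradle and stand, hangs lens-down within 0.2 rad of plumb, gripped firmly again with at least 18 N a finger (36 N in all) (angle between wand's own x axis and vertical above 2.94 rad and contact force between the fingers and wand above 36 N and contact force between wand and cradle below 0.1 N and contact force between wand and lamp below 0.1 N and height (world z) of wand_tip above 0.03 m and angular speed of wand below 0.5 rad/s), for 0.3 s.
2. the wand hangs by its crossbar in the fork, let go, the switch still off (horizontal distance between wand and lamp_seat below 0.015 m and z of wand in the frame of lamp_seat between -0.005 and 0.005 m and angle between wand's own x axis and vertical above 2.94 rad and angle between the y axis of wand and the y axis of lamp, either way round below 0.3 rad and contact force between the fingers and wand below 0.2 N and value of joint switch below 0.4 rad), for 0.2 s.
At the end, for the whole second after the job is handed in: The wand hangs in the fork, let go and at rest, crossbar within 15 mm sideways and 5 mm in height of the seat and within 0.3 rad of the stand's y, lens down within 0.2 rad of plumb; the switch is over 0.9 rad on (horizontal distance between wand and lamp_seat below 0.015 m and z of wand in the frame of lamp_seat between -0.005 and 0.005 m and angle between wand's own x axis and vertical above 2.94 rad and angle between the y axis of wand and the y axis of lamp, either way round below 0.3 rad and contact force between the fingers and wand below 0.2 N and linear speed of wand below 0.05 m/s and angular speed of wand below 0.3 rad/s and value of joint switch above 0.9 rad); the robot touches nothing.
It fails at once if wand dropped on the counter (height (world z) of any of wand_tip, wand below 0.02 m).
It fails at once if core piece moved over 15 mm (distance of core from where it was at the start of the episode above 0.015 m).
It fails at once if loupe moved over 15 mm (distance of loupe from where it was at the start of the episode above 0.015 m).
It fails at once if scoop moved over 15 mm (distance of scoop from where it was at the start of the episode above 0.015 m).
It also fails if it takes over 72 s, if anything falls off the work surface, if the arm or the gripper's body presses on something with over 40 N, if the wrist force passes 120 N, or if a joint passes its speed limit or range.

## Working session

There is one attempt and no reset: what is moved stays moved. The work goes in short steps, each a Python script; the robot and the scene stay as the last script left them, time stands still between calls to the robot, and variables do not carry over. Pictures are saved under pics/ and viewed, and the job is handed in when it is done.

```bash
ls; mkdir -p pics; python3 - <<'E'
from workcell import manip, move_gripper, kinematics, readout, cams, ticket
import cv2
for n in ["side","top"]:
    r=cams.read_camera(n); cv2.imwrite(f"pics/{n}0.png",r["frame"][:,:,::-1]); print(n,r["K"].tolist(),r["pose"].round(4).tolist())
print(readout.get_state(), manip.tips_ahead)
E
```

```text
pics
side [[508.66689008858066, 0.0, 289.0365206044637], [0.0, 508.66689008858066, 209.98065191972825], [0.0, 0.0, 1.0]] [[-0.7423, -0.4398, 0.5056, -0.0778], [-0.6701, 0.4914, -0.5563, 0.6081], [-0.0038, -0.7517, -0.6595, 0.9875], [0.0, 0.0, 0.0, 1.0]]
top [[525.0315052477533, 0.0, 284.0419385521784], [0.0, 525.0315052477533, 206.63393646158067], [0.0, 0.0, 1.0]] [[-0.0114, -0.9963, 0.0846, 0.4539], [-0.9998, 0.0128, 0.0152, -0.0778], [-0.0162, -0.0844, -0.9963, 1.3499], [0.0, 0.0, 0.0, 1.0]]
{'time_s': 0.1, 'joint_positions': array([-1.02139695e+00,  3.85485781e-01,  6.78923056e-03, -4.40148232e-04,
       -1.19401515e+00, -2.58613683e-01]), 'qvel': array([-1.45934745e-04, -6.24924003e-04,  5.23338462e-03,  8.67215898e-05,
       -2.62504772e-04,  1.08273751e-03]), 'tau': array([ 1.36243225e-04, -3.91688740e+01,  1.87934893e+01,  4.23186332e+00,
        1.34960367e-02, -7.96550921e-05]), 'ee_pos': array([ 0.1790763 , -0.59827565,  0.23857497]), 'eef_rot': array([-0.56655586,  0.42194348,  0.56770525,  0.4227161 ]), 'ft_force': array([ 0.99578436,  0.67159145, -0.545778  ]), 'moment': array([0.01765448, 0.01375361, 0.03383162]), 'opening': 0.086493776419834} 0.017
```

View pics/side0.png

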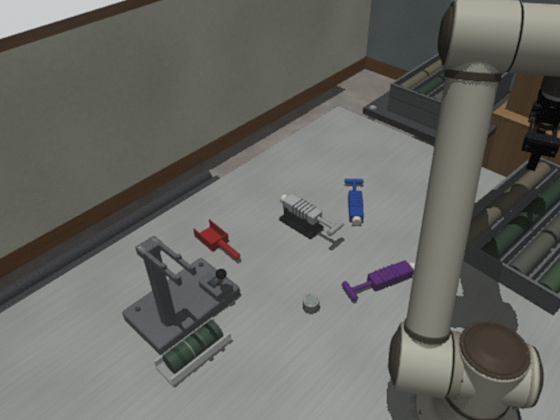

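View pics/top0.png

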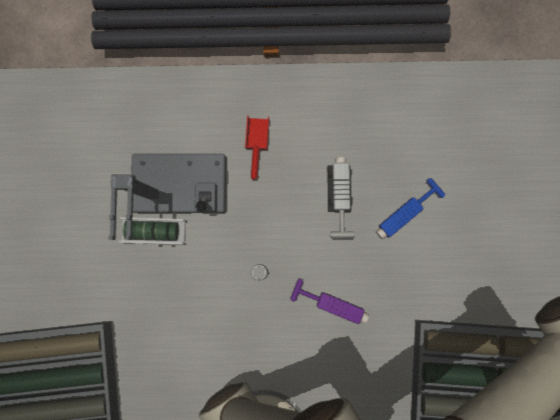

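```bash
python3 - <<'E'
import cv2,numpy as np
t=cv2.imread("pics/top0.png");s=cv2.imread("pics/side0.png")
f=lambda im,x,y,w,h,k:cv2.resize(im[y:y+h,x:x+w],None,fx=k,fy=k,interpolation=cv2.INTER_CUBIC)
cv2.imwrite("pics/z1.png",np.hstack([f(t,100,140,140,115,4),f(t,320,145,50,115,4)[:, :200]]))
cv2.imwrite("pics/z2.png",np.vstack([f(s,120,185,240,85,3.2),f(s,120,270,240,85,3.2)]))
E
```

```text
(no output)
```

View pics/z1.png

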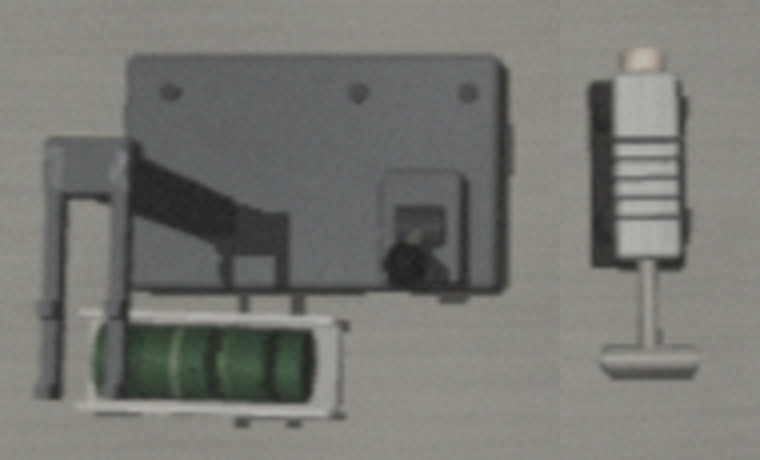

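View pics/z2.png

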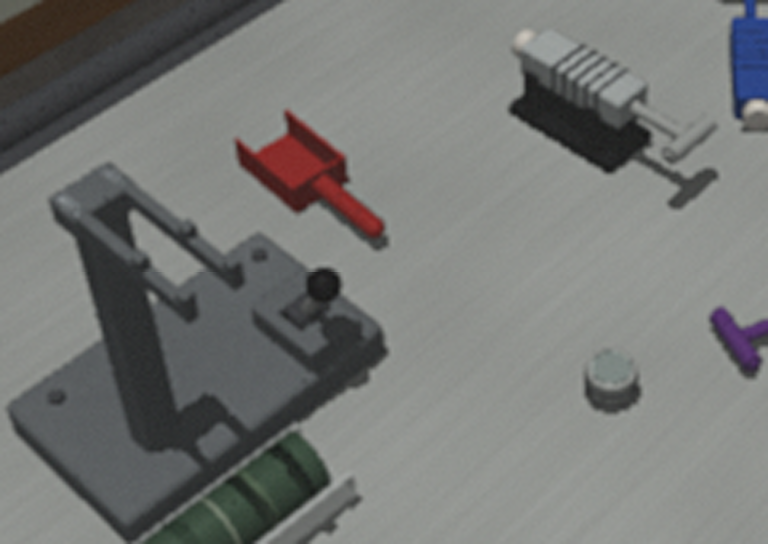

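```bash
cat > h.py <<'E'
from workcell import manip, move_gripper, kinematics, readout, cams, ticket
import cv2,numpy as np
from scipy.spatial.transform import Rotation as R
C={"top":(np.array([[525.0315,0,284.0419],[0,525.0315,206.6339],[0,0,1]]),None),"side":(np.array([[508.6669,0,289.0365],[0,508.6669,209.9807],[0,0,1]]),None)}
P={"side":np.array([[-0.7423,-0.4398,0.5056,-0.0778],[-0.6701,0.4914,-0.5563,0.6081],[-0.0038,-0.7517,-0.6595,0.9875]]),
"top":np.array([[-0.0114,-0.9963,0.0846,0.4539],[-0.9998,0.0128,0.0152,-0.0778],[-0.0162,-0.0844,-0.9963,1.3499]])}
def ray(n,u):
    d=P[n][:,:3]@np.linalg.inv(C[n][0])@np.array([u[0],u[1],1.]); return P[n][:,3],d/np.linalg.norm(d)
def plane(n,u,z):
    o,d=ray(n,u); return o+d*(z-o[2])/d[2]
def tri(ut,us):
    o1,d1=ray("top",ut);o2,d2=ray("side",us)
    s=np.linalg.lstsq(np.c_[d1,-d2],o2-o1,rcond=None)[0]
    a=o1+d1*s[0];b=o2+d2*s[1]; return (a+b)/2,np.linalg.norm(a-b)
def proj(n,p):
    q=C[n][0]@(P[n][:,:3].T@(np.asarray(p)-P[n][:,3])); return q[:2]/q[2]
def snap(n,name,box=None,k=1):
    f=cams.read_camera(n)["frame"][:,:,::-1].copy()
    if box: x,y,w,h=box; g=cv2.resize(f[y:y+h,x:x+w],None,fx=k,fy=k,interpolation=cv2.INTER_CUBIC)
    else: g=f
    cv2.imwrite(f"pics/{name}.png",g); return f
E
python3 - <<'E'
from h import *
np.set_printoptions(precision=4,suppress=True)
t=cv2.imread("pics/top0.png");
# wand mask: brighter than counter
g=cv2.cvtColor(t,cv2.COLOR_BGR2GRAY).astype(int)
sub=g[226:246,322:364]
print(sub[::2,::2])
z1=lambda x,y:(x/4+100-.4,y/4+140-.4)
z1b=lambda x,y:((x-560)/4+320-.4,y/4+145-.4)
z2=lambda x,y:(x/3.2+120-.4,y/3.2+185-.4)
print("bar ends top",plane("top",z1b(601,362),.060),plane("top",z1b(699,362),.060))
print("bar tri",tri(z1b(601,362),z2(714,125)),tri(z1b(699,362),z2(670,158)))
print("bodyend",plane("top",z1b(648,258),.075),"lens",plane("top",z1b(643,48),.07))
print("base corners",[plane("top",z1(*p),.035) for p in [(128,55),(500,57),(497,290),(126,290)]])
print("prong ends",[plane("top",z1(*p),.282) for p in [(47,398),(115,396)]],"lips",[plane("top",z1(*p),.290) for p in [(48,307),(117,307),(47,393),(115,393)]])
print("prong ends tri",tri(z1(47,396),z2(190,312)),tri(z1(115,394),z2(235,280)))
print("ball",plane("top",z1(405,264),.11),tri(z1(405,264),z2(323,285)))
E
```

```text
[[138 138 139 138 137 138 138 137 135 115 148 126 136 138 136 137 135 136
  133 136 136]
 [143 142 144 142 140 140 139 141 137 117 146 103 134 138 136 138 137 136
  137 135 136]
 [140 141 141 142 140 138 139 137 136 117 147 102 135 135 134 134 137 137
  137 139 136]
 [142 140 140 141 124 120 124 124 124 124 135 126 128 125 128 126 127 135
  133 135 132]
 [137 138 140 139 140 159 159 156 159 157 157 156 153 157 152 152 146 137
  136 135 135]
 [141 142 141 140 107 123 125 125 119 122 120 121 119 120 120 116 118 137
  138 138 135]
 [144 143 143 143 134  92  81  86  83  82  81  78  81  77  79  78 129 136
  136 137 134]
 [142 141 143 141 139 134 128 131 128 127 128 129 130 129 129 128 135 137
  138 138 138]
 [140 141 143 139 139 138 137 138 138 136 137 136 139 137 136 138 137 135
  136 137 137]
 [139 139 141 140 139 141 138 141 138 138 139 138 136 137 140 137 137 137
  138 140 139]]
bar ends top [ 0.492  -0.1696  0.06  ] [ 0.4913 -0.2295  0.06  ]
bar tri (array([ 0.4756, -0.1769,  0.1058]), np.float64(0.03667953236045351)) (array([ 0.5063, -0.2238,  0.0141]), np.float64(0.03525981891142056))
bodyend [ 0.5544 -0.1983  0.075 ] lens [ 0.6844 -0.1984  0.07  ]
base corners [array([0.7067, 0.3291, 0.035 ]), array([0.702 , 0.0917, 0.035 ]), array([0.5537, 0.0939, 0.035 ]), array([0.5566, 0.3284, 0.035 ])]
prong ends [array([0.4826, 0.2919, 0.282 ]), array([0.4832, 0.257 , 0.282 ])] lips [array([0.5286, 0.2893, 0.29  ]), array([0.5281, 0.2541, 0.29  ]), array([0.4849, 0.2891, 0.29  ]), array([0.4845, 0.2545, 0.29  ])]
prong ends tri (array([0.4828, 0.2922, 0.2784]), np.float64(0.0024248672058067963)) (array([0.4838, 0.2582, 0.2764]), np.float64(0.0016225682175039717))
ball [0.5642 0.1388 0.11  ] (array([0.5634, 0.138 , 0.1114]), np.float64(0.001778186652138704))
```

```bash
cat >> h.py <<'E'
def q(sgn,yaw=0,jaw='y'):
    z=np.array([0,sgn,0.]) if jaw=='y' else np.array([sgn,0,0.])
    x=np.array([0,0,-1.]); M=np.c_[x,np.cross(z,x),z]
    return (R.from_euler('z',yaw)*R.from_matrix(M)).as_quat()
E
python3 - <<'E'
from h import *
np.set_printoptions(precision=4,suppress=True)
z1b=lambda x,y:((x-560)/4+320-.4,y/4+145-.4)
z2=lambda x,y:(x/3.2+120-.4,y/3.2+185-.4)
print("bar tri",tri(z1b(601,362),z2(670,158)),tri(z1b(699,362),z2(714,125)))
for s in (1,-1):
  for p in [(.493,-.199,.058),(.493,-.199,.34),(.40,.2725,.302),(.507,.2725,.288)]: print(s,p,kinematics.solve_ik(p,q(s)))
  print('x',kinematics.solve_ik((.53,.138,.115),q(s,jaw='x')))
E
```

```text
bar tri (array([ 0.4908, -0.1703,  0.0626]), np.float64(0.0027937934641889934)) (array([ 0.4906, -0.2303,  0.0579]), np.float64(0.0017038809008985136))
1 (0.493, -0.199, 0.058) [-0.0784  0.4358 -0.4447  0.     -0.6903 -1.4924]
1 (0.493, -0.199, 0.34) [-0.0784  0.1682 -0.0422  0.     -1.3605 -1.4924]
1 (0.4, 0.2725, 0.302) [ 0.9345  0.0993 -0.2171  0.     -1.2544 -2.5053]
1 (0.507, 0.2725, 0.288) [ 0.7745  0.2704 -0.0367  0.     -1.2637 -2.3453]
x [ 0.5508  0.3793 -0.3494  0.     -0.8421  2.5908]
-1 (0.493, -0.199, 0.058) [-0.0784  0.4358 -0.4447  0.     -0.6903  1.6492]
-1 (0.493, -0.199, 0.34) [-0.0784  0.1682 -0.0422  0.     -1.3605  1.6492]
-1 (0.4, 0.2725, 0.302) [ 0.9345  0.0993 -0.2171  0.     -1.2544  0.6363]
-1 (0.507, 0.2725, 0.288) [ 0.7745  0.2704 -0.0367  0.     -1.2637  0.7963]
x [ 0.5508  0.3793 -0.3494  0.     -0.8421 -0.5508]
```

```bash
python3 - <<'E'
from h import *
move_gripper(.087)
manip.reach((.492,-.1995,.2),q(-1))
manip.move_linear((.492,-.1995,.058),max_speed=.12)
print(readout.get_state()['ee_pos'],readout.get_state()['ft_force'],readout.get_state()['time_s'])
snap("top","t1",(300,150,90,110),6); snap("side","s1",(260,170,120,90),6)
E
```

```text
[ 0.4925607  -0.19960585  0.05866682] [ 0.97975321  0.08333411 -0.53993708] 3.4917
```

View pics/t1.png

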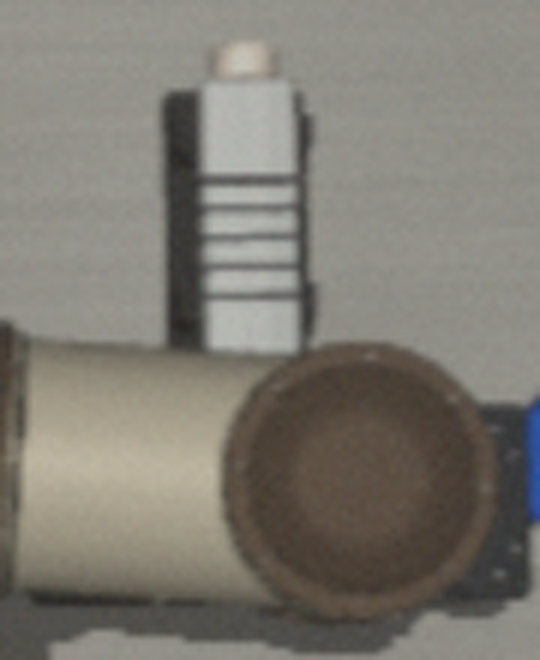

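View pics/s1.png

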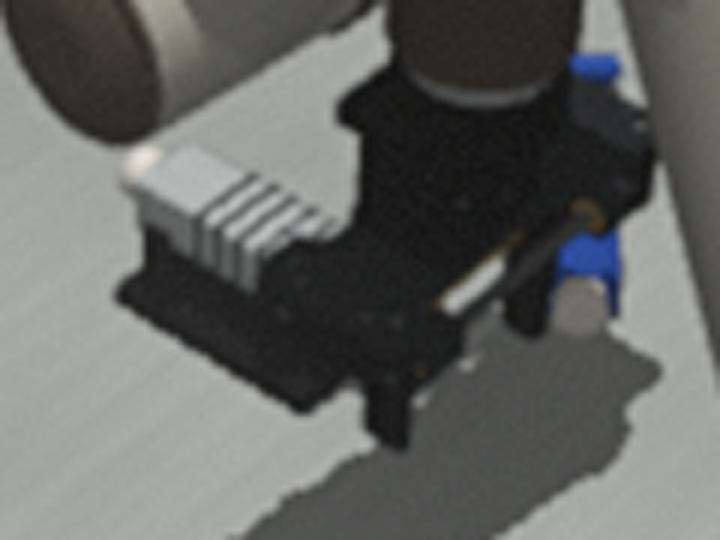

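```bash
python3 - <<'E'
from h import *
np.set_printoptions(precision=3,suppress=True)
def p(l): s=readout.get_state(); print(l,s['opening'],s['ee_pos'],s['ft_force'],s['moment'],s['time_s'])
move_gripper(.0,60); p('grip')
manip.move_linear((.492,-.1995,.15),max_speed=.08); p('up')
manip.move_linear((.492,-.1995,.34),max_speed=.12); manip.pause(.3); p('up2')
snap("top","t2"); snap("side","s2",(200,60,280,210),2.8)
E
```

```text
grip 0.058132398100572344 [ 0.492 -0.2    0.058] [-0.813  0.486 -0.067] [-0.033  0.219  0.03 ] 4.2333
up 0.058027029326203565 [ 0.491 -0.199  0.149] [-0.67  -0.12  -3.358] [-0.137  0.508  0.016] 5.5333
up2 0.0578827580296388 [ 0.492 -0.199  0.34 ] [-0.477 -0.    -3.056] [-0.091  0.405  0.037] 7.5667
```

View pics/s2.png

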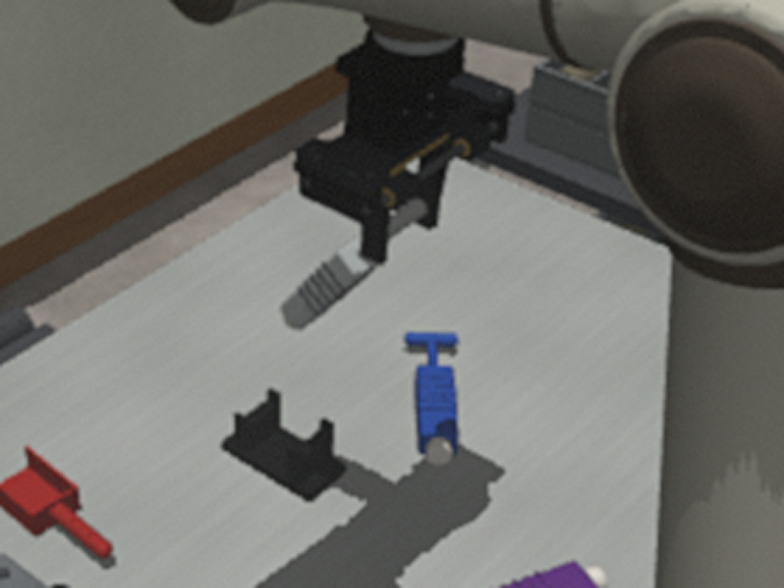

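```bash
python3 - <<'E'
from h import *
np.set_printoptions(precision=3,suppress=True)
def p(l): s=readout.get_state(); print(l,round(s['opening'],4),s['ee_pos'],s['ft_force'],s['moment'],s['time_s'])
for f in (40,25,16,11,8,7):
    move_gripper(.0,f); manip.pause(.25); p(f)
manip.pause(.5); p('w')
snap("side","s3",(200,60,280,210),2.8); snap("top","t3",(260,100,200,150),4)
E
```

```text
40 0.0584 [ 0.492 -0.199  0.34 ] [ 0.057 -0.778 -3.834] [-0.073  0.296  0.031] 8.1333
25 0.0596 [ 0.492 -0.199  0.34 ] [-0.415 -0.304 -2.461] [-0.055  0.284  0.024] 8.6
16 0.0597 [ 0.492 -0.199  0.34 ] [-0.684 -0.306 -3.748] [-0.051  0.255 -0.028] 9.0667
11 0.0598 [ 0.492 -0.2    0.34 ] [ 0.019  1.036 -3.176] [-0.066  0.217  0.029] 9.5333
8 0.0596 [ 0.492 -0.199  0.34 ] [-0.208  0.52  -3.605] [-0.081  0.178  0.04 ] 10.0
7 0.0597 [ 0.492 -0.199  0.34 ] [ 0.011  0.278 -4.473] [-0.101  0.105 -0.011] 10.4667
w 0.0601 [ 0.492 -0.199  0.34 ] [-0.643 -0.5   -4.304] [-0.113  0.174 -0.033] 10.9667
```

View pics/s3.png

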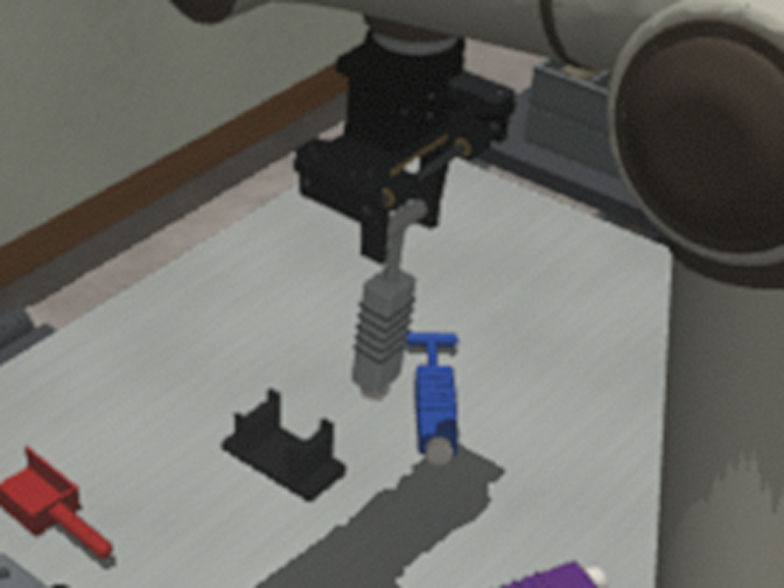

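```bash
python3 - <<'E'
from h import *
np.set_printoptions(precision=1,suppress=True)
for a in (0,5,10,15,20,30):
    for L in (0,.19): print(a,L,(proj("side",(.492+L*np.sin(np.radians(a)),-.1995,.342-L*np.cos(np.radians(a))))-[200,60])*2.8,end=' ')
    print()
E
```

```text
0 0 [397.1 221.3] 0 0.19 [383.5 398.5] 
5 0 [397.1 221.3] 5 0.19 [369.2 390. ] 
10 0 [397.1 221.3] 10 0.19 [355.2 380.5] 
15 0 [397.1 221.3] 15 0.19 [341.6 370. ] 
20 0 [397.1 221.3] 20 0.19 [328.6 358.6] 
30 0 [397.1 221.3] 30 0.19 [304.1 333.3]
```

View pics/t3.png

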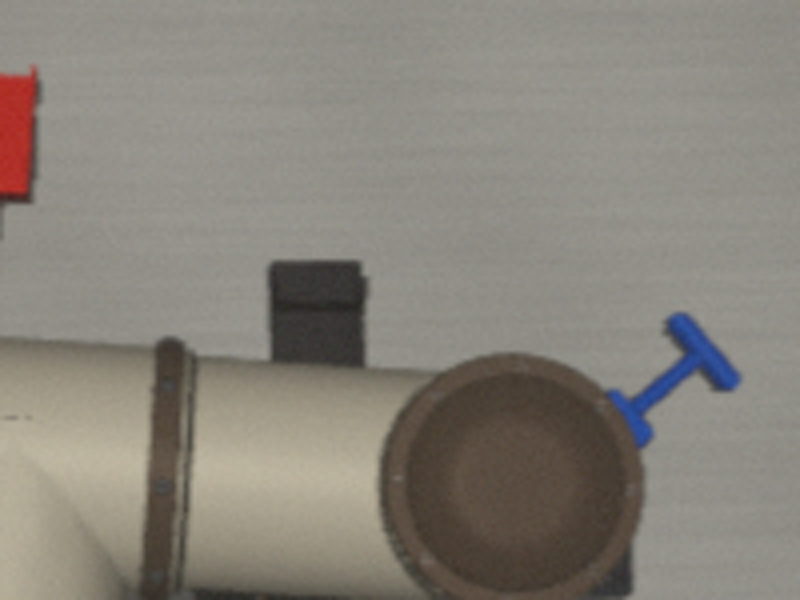

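```bash
python3 - <<'E'
from h import *
np.set_printoptions(precision=3,suppress=True)
move_gripper(.0,30); move_gripper(0,58); manip.pause(.7)
s=readout.get_state(); print(s['opening'],s['ft_force'],s['moment'],s['time_s'])
snap("side","s4",(200,60,280,210),2.8)
E
```

```text
0.05791977924926066 [-0.636 -0.78  -4.18 ] [-0.077  0.164  0.024] 12.2
```

View pics/s4.png

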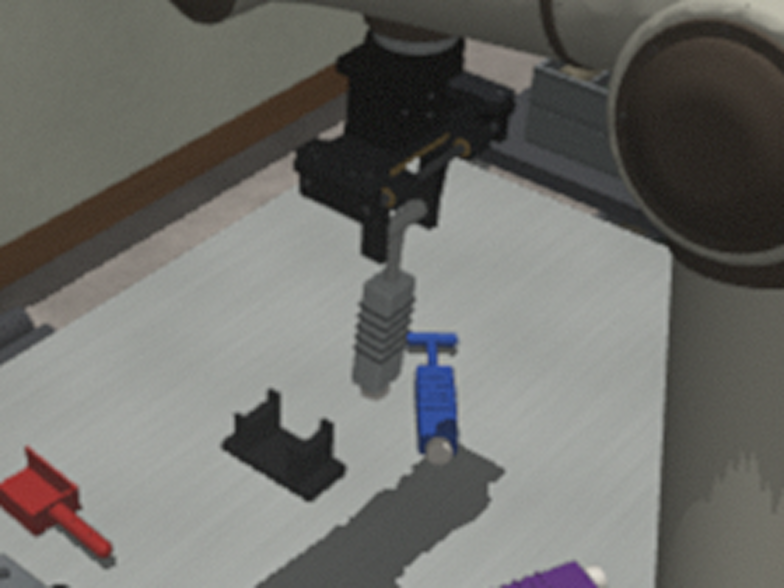

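```bash
python3 - <<'E'
from h import *
np.set_printoptions(precision=4,suppress=True)
manip.move_linear((.40,-.1,.34),max_speed=.12)
manip.move_linear((.40,.2725,.34),max_speed=.13)
manip.move_linear((.40,.2725,.304),rotation=q(-1,-.01),max_speed=.1)
manip.pause(.3)
s=readout.get_state(); print(s['ee_pos'],s['opening'],s['ft_force'],s['moment'],s['time_s'])
snap("side","s5",(90,160,240,180),3.3);snap("top","t5",(60,140,200,150),4)
E
```

```text
[0.4001 0.2726 0.3045] 0.05870906983865505 [-0.7623  0.7455 -3.9869] [-0.1212  0.2956  0.038 ] 17.3583
```

View pics/s5.png

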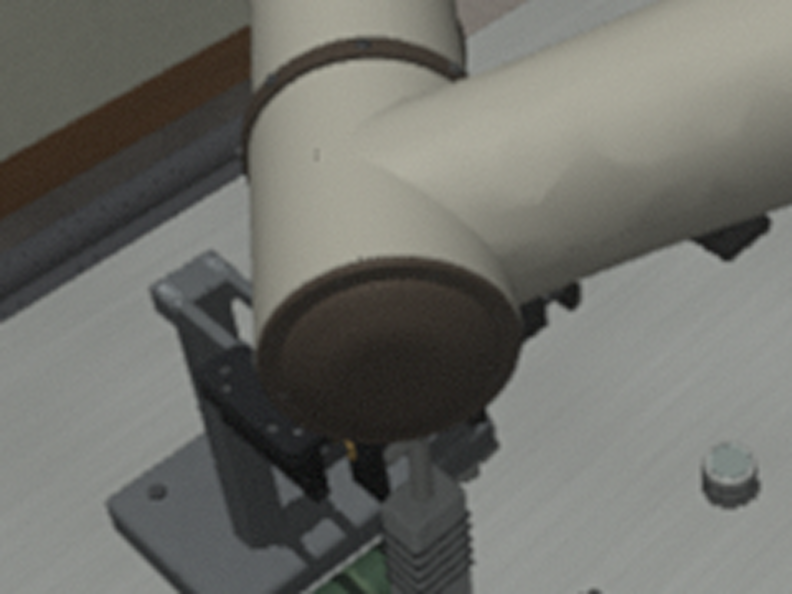

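View pics/t5.png

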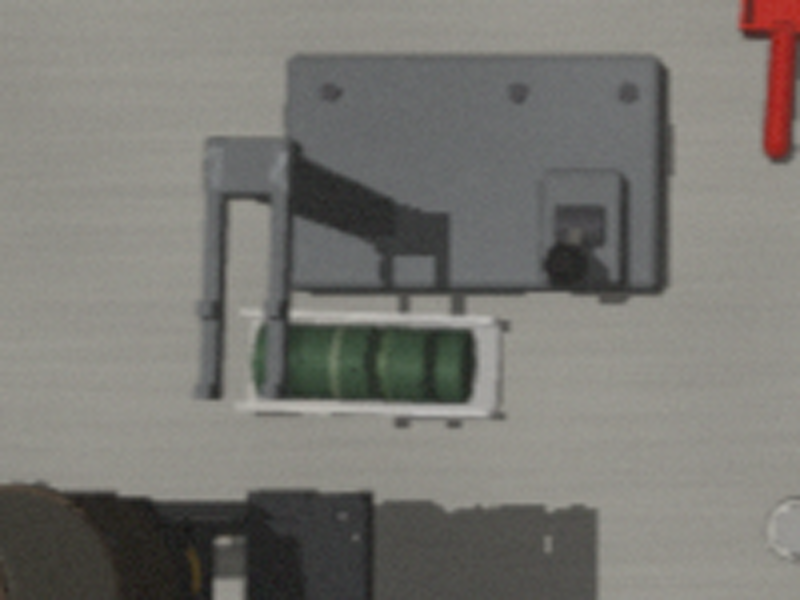

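```bash
python3 - <<'E'
from h import *
np.set_printoptions(precision=1,suppress=True)
for p in [(.40,.2725,.306),(.40,.3025,.306),(.40,.2425,.306),(.40,.3025,.289),(.40,.33,.289),(.4,.2725,.246),(.4,.2725,.116),(.4,.3675,.357),(.4,.1775,.357),(.482,.287,.28),(.482,.258,.28)]:
    print(p,(proj("side",p)-[90,160])*3.3,(proj("top",p)-[60,140])*4)
E
```

```text
(0.4, 0.2725, 0.306) [413.6 427.4] [224.8 561.7]
(0.4, 0.3025, 0.306) [369.7 461.2] [164.6 562.4]
(0.4, 0.2425, 0.306) [455.8 394.8] [285.1 561.1]
(0.4, 0.3025, 0.289) [373.5 482. ] [176.9 560.5]
(0.4, 0.33, 0.289) [332.3 514.1] [122.6 561.1]
(0.4, 0.2725, 0.246) [424.5 498.6] [263.2 555.3]
(0.4, 0.2725, 0.116) [445.2 633.6] [333.4 543.7]
(0.4, 0.3675, 0.357) [251.5 473.8] [-11.5 569.9]
(0.4, 0.1775, 0.357) [537.6 262.7] [389.4 565.6]
(0.482, 0.287, 0.28) [299.3 396.1] [216.2 397.5]
(0.482, 0.258, 0.28) [340.  366.8] [272.6 396.8]
```

```bash
python3 - <<'E'
from h import *
np.set_printoptions(precision=4,suppress=True)
def p(l): s=readout.get_state(); print(l,s['opening'],s['ee_pos'],s['ft_force'],s['moment'],s['time_s'])
for x in (.45,.48,.507):
    manip.move_linear((x,.2727,.304),max_speed=.08); p(x)
snap("side","s6",(90,160,240,180),3.3);snap("top","t6",(60,140,200,150),4)
E
```

```text
0.45 0.05789766258840636 [0.4499 0.2725 0.3037] [-0.6365 -0.7677 -3.0883] [-0.1028  0.2995  0.0171] 18.2333
0.48 0.058295099575711225 [0.4802 0.2725 0.3036] [-0.4722 -0.1086 -3.2384] [-0.1249  0.3758  0.0122] 18.7583
0.507 0.058111715803790244 [0.5071 0.2725 0.3036] [-0.9529 -0.3537 -2.7996] [-0.1283  0.3776 -0.0032] 19.25
```

View pics/s6.png

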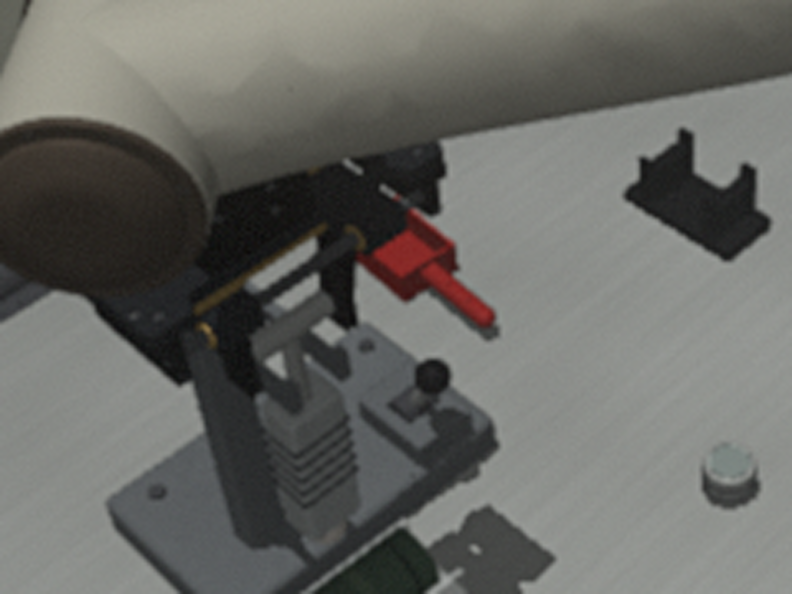

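View pics/t6.png

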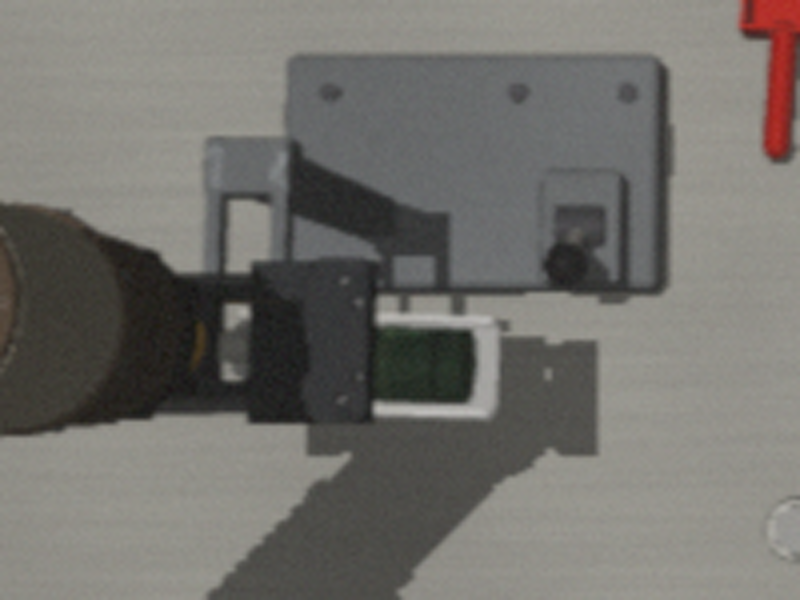

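```bash
python3 - <<'E'
from h import *
np.set_printoptions(precision=1,suppress=True)
for p in [(.507,.2727,.305),(.507,.3027,.305),(.507,.2427,.305),(.507,.2727,.28),(.507,.2727,.246),(.507,.2727,.115),(.482,.2725,.276),(.482,.2895,.282),(.482,.2555,.282)]:
    print(p,(proj("side",p)-[90,160])*3.3)
E
```

```text
(0.507, 0.2727, 0.305) [284.6 328.8]
(0.507, 0.3027, 0.305) [241.  358.8]
(0.507, 0.2427, 0.305) [326.7 299.9]
(0.507, 0.2727, 0.28) [291.2 359.2]
(0.507, 0.2727, 0.246) [299.9 398.9]
(0.507, 0.2727, 0.115) [329.8 536.1]
(0.482, 0.2725, 0.276) [320.8 386.1]
(0.482, 0.2895, 0.282) [295.2 396.3]
(0.482, 0.2555, 0.282) [343. 362.]
```

```bash
python3 - <<'E'
import cv2
f=cv2.imread("pics/s6.png"); cv2.imwrite("pics/s6z.png",cv2.resize(f[230:560,180:420],None,fx=2.4,fy=2.4)[:600*1,:]) 
f=cv2.imread("pics/side0.png"); cv2.imwrite("pics/s0z.png",cv2.resize(f[230:300,130:210],None,fx=8,fy=8,interpolation=cv2.INTER_CUBIC))
E
```

```text
(no output)
```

View pics/s6z.png

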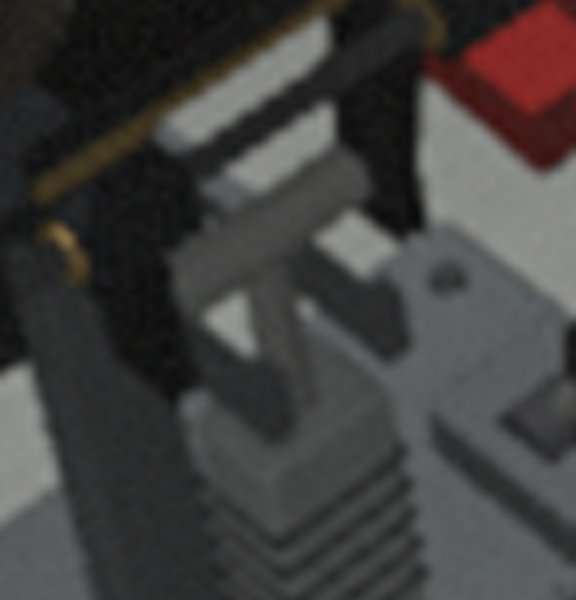

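View pics/s0z.png

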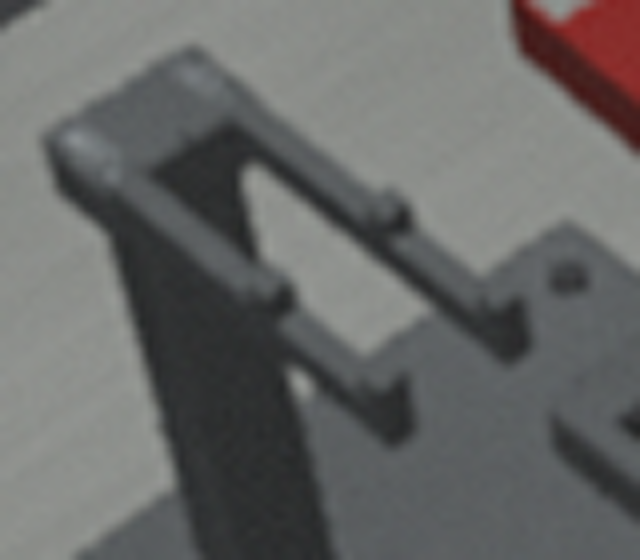

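```bash
python3 - <<'E'
from h import *
np.set_printoptions(precision=4,suppress=True)
def p(l): s=readout.get_state(); print(l,s['opening'],s['ee_pos'],s['ft_force'],s['moment'],s['time_s'])
p('a')
for z in (.294,.291,.289):
    manip.move_linear((.507,.2727,z),max_speed=.04); manip.pause(.1); p(z)
    if readout.get_state()['ft_force'][2]>3: break
snap("side","s7",(140,220,80,60),10)
E
```

```text
a 0.05823648515611105 [0.5065 0.2725 0.3037] [-0.509  -0.1468 -3.1505] [-0.0414  0.2901 -0.049 ] 19.35
0.294 0.058232542710004526 [0.5071 0.2728 0.2941] [-0.3463  0.6266 -2.4666] [-0.0554  0.132   0.0468] 19.85
0.291 0.05839026115387941 [0.507  0.2727 0.291 ] [-0.7403  0.1754 -3.3707] [-0.082   0.1188  0.0079] 20.2
0.289 0.05814285579007143 [0.5069 0.2727 0.289 ] [-0.9425 -0.26   -2.6926] [-0.0619  0.2153 -0.0619] 20.55
```

View pics/s7.png

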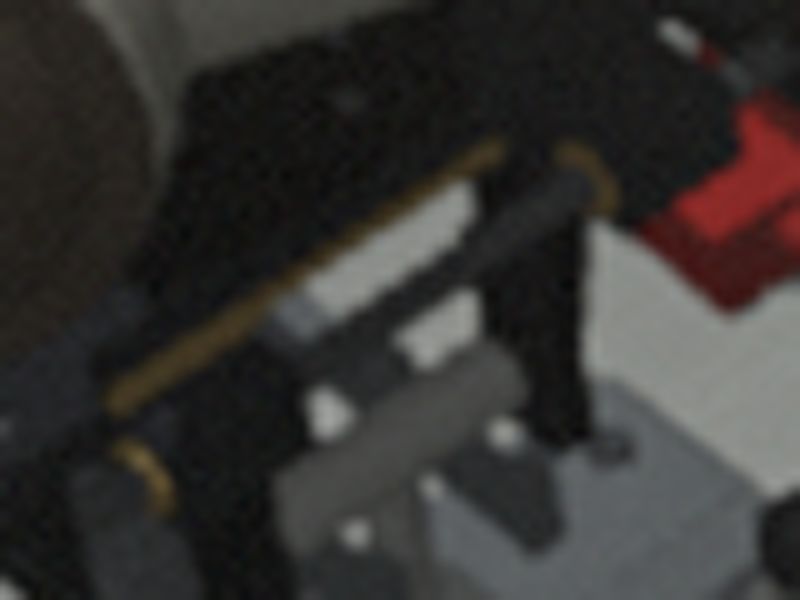

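```bash
python3 - <<'E'
from h import *
np.set_printoptions(precision=4,suppress=True)
def fz():
    v=[]
    for _ in range(5): v.append(readout.get_state()['ft_force'][2]); manip.pause(.03)
    return np.mean(v)
for z in (.288,.287,.286,.285,.284,.283):
    manip.move_linear((.507,.2727,z),max_speed=.03); f=fz(); print(z,readout.get_state()['ee_pos'],f)
    if f>-0.5: break
print(readout.get_state()['time_s'])
snap("side","s8",(140,220,80,60),10)
E
```

```text
0.288 [0.5071 0.2727 0.2887] 1.0949337924423133
21.0167
```

View pics/s8.png

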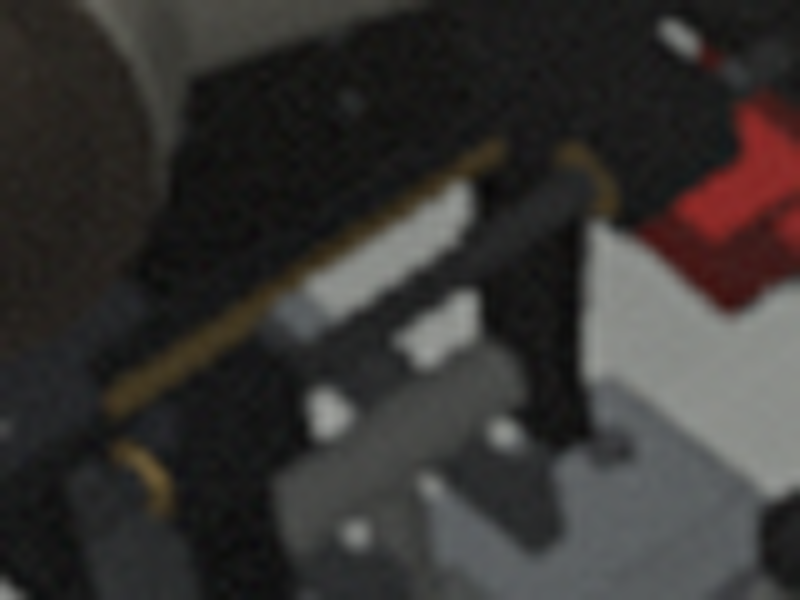

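```bash
python3 - <<'E'
from h import *
np.set_printoptions(precision=4,suppress=True)
move_gripper(0,20); move_gripper(0,6); move_gripper(.087); manip.pause(.7)
s=readout.get_state(); print(s['opening'],s['ft_force'],s['time_s'])
snap("side","s9",(90,160,240,180),3.3)
E
```

```text
0.08719016297030381 [-1.1249  0.0117 -0.0918] 22.975
```

View pics/s9.png

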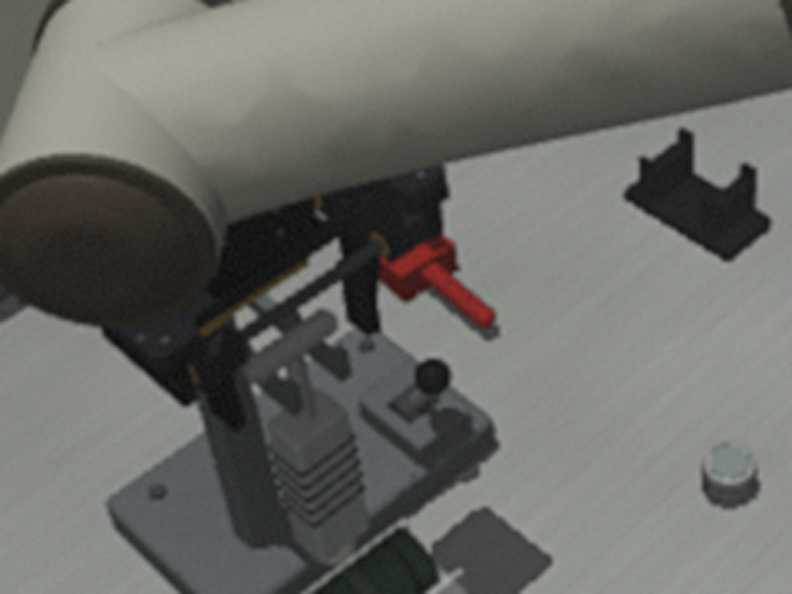

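```bash
python3 - <<'E'
from h import *
np.set_printoptions(precision=4,suppress=True)
manip.move_linear((.507,.2727,.40),max_speed=.1)
move_gripper(0,20)
manip.reach((.48,.08,.40),q(-1,jaw='x'))
manip.pause(.3)
s=readout.get_state(); print(s['opening'],s['ee_pos'],s['time_s'])
snap("side","s10",(90,160,240,180),3.3);snap("top","t10",(60,140,200,150),4)
E
```

```text
0.00032919561342745435 [0.4801 0.0804 0.3998] 27.2917
```

View pics/s10.png

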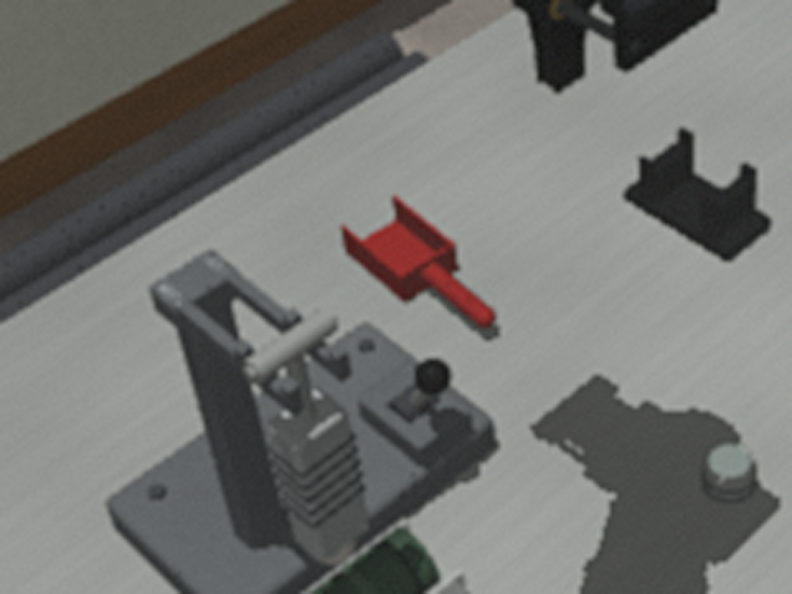

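View pics/t10.png

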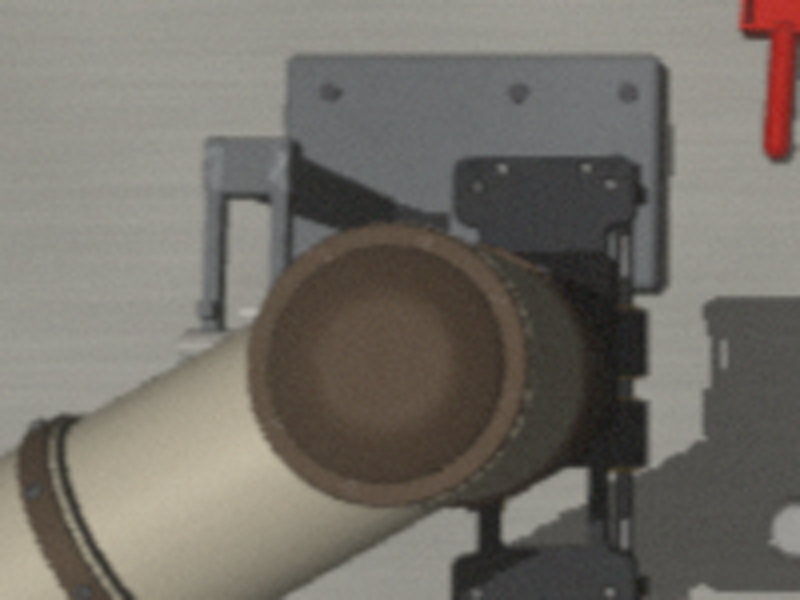

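```bash
python3 - <<'E'
from h import *
snap("side","s11");snap("top","t11")
E
```

```text
(no output)
```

View pics/s11.png

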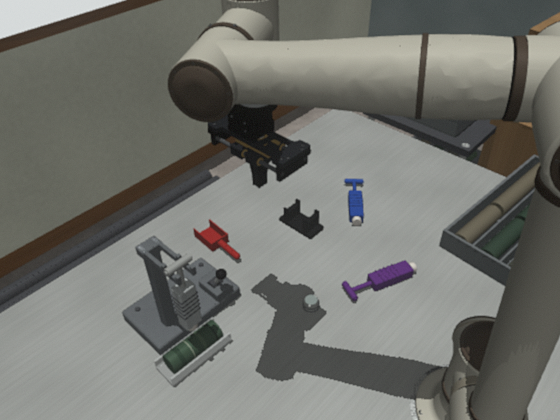

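View pics/t11.png

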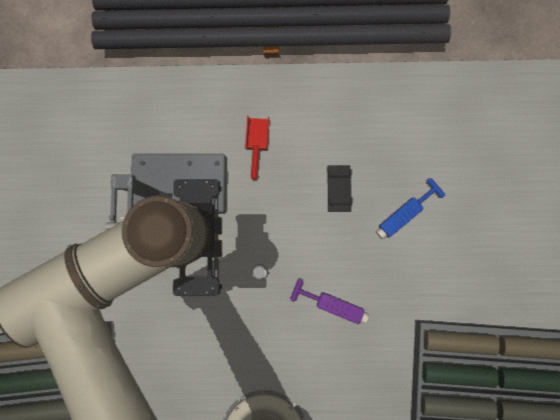

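```bash
python3 - <<'E'
from h import *
np.set_printoptions(precision=3,suppress=True)
for ut in [(0,320),(5,318),(20,310)]:
    print(tri(ut,(203,90)))
print(tri((0,330),(203,118)))
# disc rim px radius ~28 in side: depth
print(proj("top",(.48,.08,.40)),proj("side",(.48,.08,.4)))
for z in (.6,.65,.7): print(z,plane("side",(203,90),z),plane("top",(160,231),z),proj('side',plane("top",(160,231),z)))
E
```

```text
(array([0.369, 0.277, 0.7  ]), np.float64(0.014606188407169677))
(array([0.372, 0.274, 0.697]), np.float64(0.012170922262698346))
(array([0.382, 0.262, 0.688]), np.float64(0.006473665031532192))
(array([0.354, 0.292, 0.675]), np.float64(0.011955037950907747))
[205.271 237.655] [258.439 176.604]
0.6 [0.514 0.158 0.6  ] [0.485 0.112 0.6  ] [236.917  85.318]
0.65 [0.437 0.216 0.65 ] [0.483 0.099 0.65 ] [241.461  53.405]
0.7 [0.361 0.274 0.7  ] [0.481 0.087 0.7  ] [246.327  19.232]
```

```bash
python3 - <<'E'
from h import *
np.set_printoptions(precision=4,suppress=True)
def p(l): s=readout.get_state(); print(l,s['ee_pos'],s['ft_force'],s['time_s'])
manip.move_linear((.512,.138,.36),max_speed=.12)
manip.move_linear((.512,.138,.20),max_speed=.1);p('mid')
snap("side","s12",(90,100,260,195),3)
E
```

```text
mid [0.5123 0.1381 0.2006] [-0.3799 -0.0713  0.4405] 30.0333
```

View pics/s12.png

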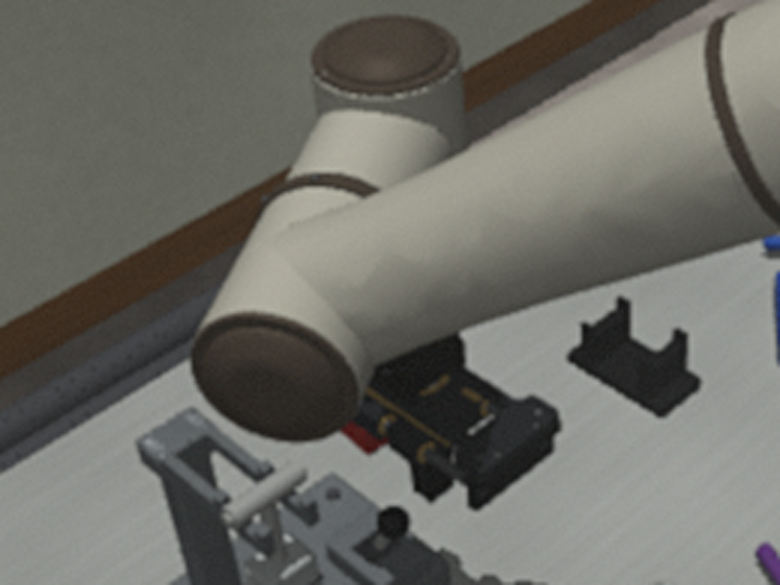

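```bash
python3 - <<'E'
from h import *
np.set_printoptions(precision=4,suppress=True)
def p(l): s=readout.get_state(); print(l,s['ee_pos'],s['ft_force'],s['time_s'])
manip.move_linear((.512,.138,.120),max_speed=.08);p('down')
for x in (.53,.55,.57,.585,.592):
    manip.move_linear((x,.138,.120),max_speed=.05);p(x)
    if abs(readout.get_state()['ft_force'][0])>12: break
snap("side","s13",(90,100,260,195),3)
E
```

```text
down [0.5124 0.1382 0.1205] [0.5315 0.778  1.3808] 31.2333
0.53 [0.5301 0.1379 0.1198] [-0.4625 -1.222   0.0538] 31.7417
0.55 [0.5504 0.1381 0.1198] [ 0.1818 -0.3719 -1.1896] 32.2917
0.57 [0.5705 0.138  0.1198] [ 0.3478  0.279  -0.6154] 32.8417
0.585 [0.5855 0.138  0.1199] [ 0.6895  0.0859 -0.3601] 33.2917
0.592 [0.5925 0.1381 0.12  ] [-0.0598  0.453  -0.1021] 33.5833
```

View pics/s13.png

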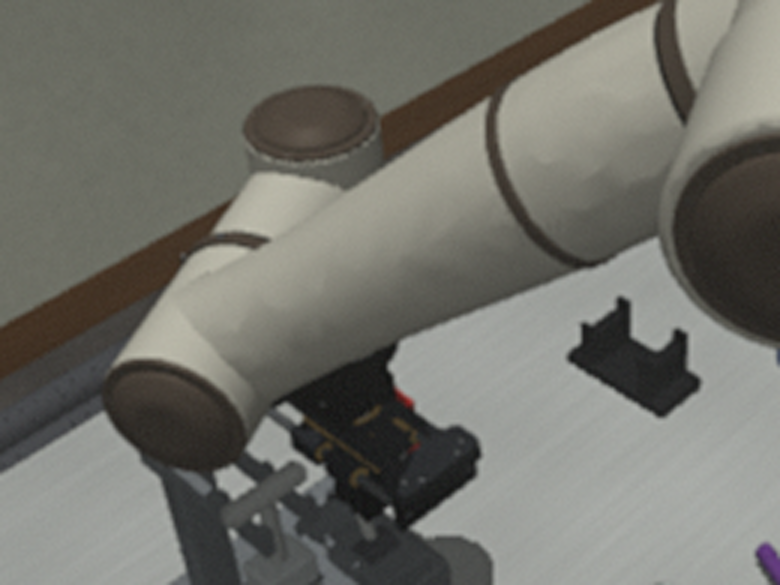

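```bash
python3 - <<'E'
from h import *
np.set_printoptions(precision=4,suppress=True)
for x in np.arange(.594,.612,.002):
    manip.move_linear((x,.138,.120),max_speed=.03)
    v=[]
    for _ in range(4): v.append(readout.get_state()['ft_force']); manip.pause(.02)
    f=np.mean(v,0); print(x,readout.get_state()['ee_pos'],f)
    if abs(f[0])>5: break
snap("top","t13",(100,120,160,120),5)
print(readout.get_state()['time_s'])
E
```

```text
0.594 [0.594 0.138 0.12 ] [-0.2218  0.1269 -0.6065]
0.596 [0.5959 0.1379 0.1199] [-0.901   0.0598 -0.5063]
0.598 [0.5981 0.138  0.12  ] [-0.8341 -0.2519 -0.8218]
0.6 [0.5994 0.1379 0.1199] [-3.6503  0.254   0.7324]
0.602 [0.5997 0.1378 0.1198] [-8.1247  1.821   4.0058]
35.2667
```

View pics/t13.png

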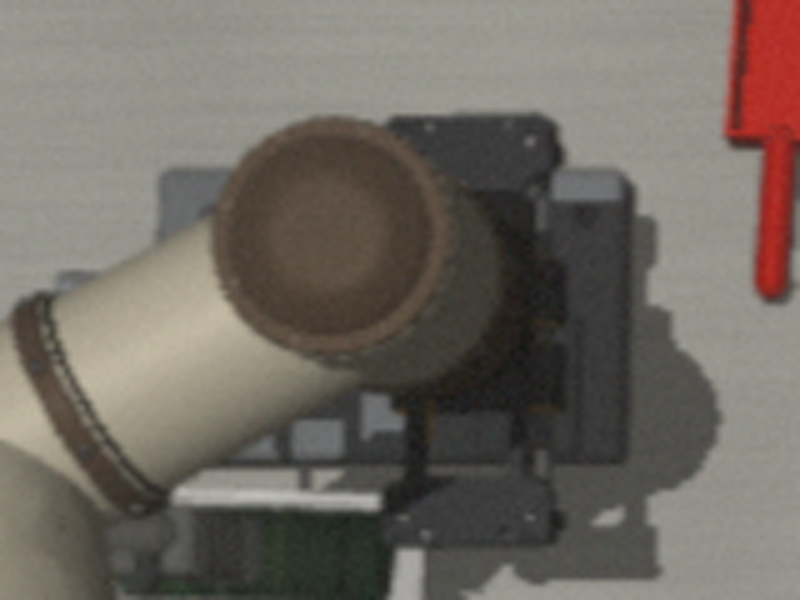

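Hit the end stop at x≈0.60. Back off, rise and check.

```bash
python3 - <<'E'
from h import *
np.set_printoptions(precision=4,suppress=True)
manip.move_linear((.55,.138,.120),max_speed=.08)
manip.move_linear((.52,.138,.36),max_speed=.12)
manip.reach((.42,-.10,.40),q(-1,jaw='x')); manip.pause(.5)
print(readout.get_state()['time_s'])
snap("side","s14",(90,200,190,150),4);snap("top","t14",(90,110,200,150),4)
E
```

```text
39.75
```

View pics/s14.png

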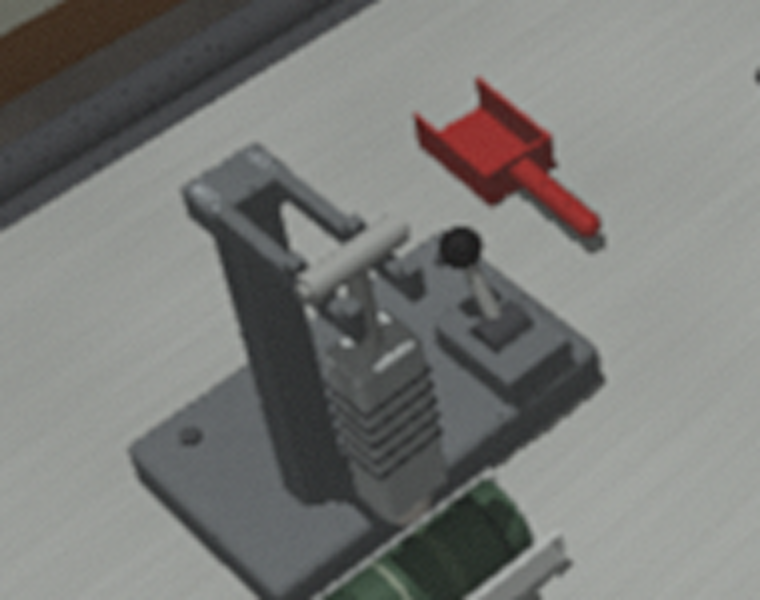

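View pics/t14.png

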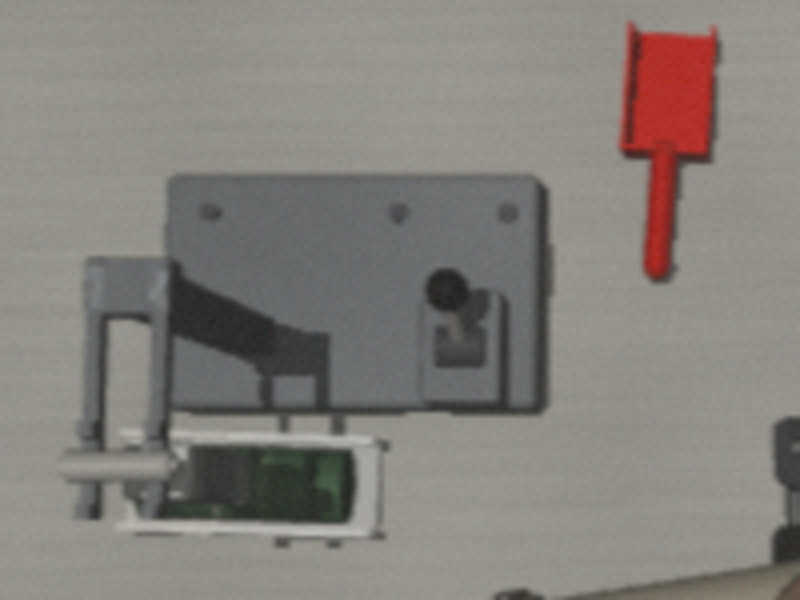

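```bash
python3 - <<'E'
from h import *
np.set_printoptions(precision=4,suppress=True)
t=lambda x,y:(x/4+90-.4,y/4+110-.4); s=lambda x,y:(x/4+90-.4,y/4+200-.4)
print("ball",plane("top",t(446,289),.11),tri(t(446,289),s(461,247)))
print("bar ends",plane("top",t(58,464),.29),plane("top",t(176,466),.29),tri(t(58,464),s(303,288)),tri(t(176,466),s(406,232)))
print("lens",tri(t(195,480),s(405,520)), proj("side",(.507,.2725,.10))*4-[360,800],proj("side",(.507,.2725,.29))*4-[360,800])
a=cv2.imread("pics/top0.png");b=cams.read_camera("top")["frame"][:,:,::-1]
for n,m in (("red",lambda i:(i[:,:,2].astype(int)-i[:,:,1]>80)),):
  for i in (a,b):
    ys,xs=np.nonzero(m(i)[:260]); print(n,xs.mean(),ys.mean(),len(xs))
print(cv2.absdiff(a,b)[255:290,245:275].max())
st=readout.get_state(); print(st['opening'],st['ft_force'])
E
```

```text
ball [0.6211 0.1383 0.11  ] (array([0.6198, 0.1371, 0.1115]), np.float64(0.0029027518031381145))
bar ends [0.5099 0.3044 0.29  ] [0.5082 0.2441 0.29  ] (array([0.5083, 0.3009, 0.2953]), np.float64(0.003869242276713475)) (array([0.5068, 0.2433, 0.2878]), np.float64(0.004017761096734866))
lens (array([0.504 , 0.2835, 0.1057]), np.float64(0.014132979843498625)) [403.8789 506.8664] [350.1611 260.5864]
red 256.9362606232295 138.94334277620396 706
red 256.8502080443828 139.16782246879333 721
84
0.0005859781510805462 [ 0.1323  0.1309 -0.5353]
```

```bash
python3 - <<'E'
from h import *
b=cams.read_camera("top")["frame"][:,:,::-1]; a=cv2.imread("pics/top0.png")
cv2.imwrite("pics/l.png",cv2.resize(np.hstack([a[240:300,235:300],b[240:300,235:300]]),None,fx=5,fy=5))
E
```

```text
(no output)
```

View pics/l.png

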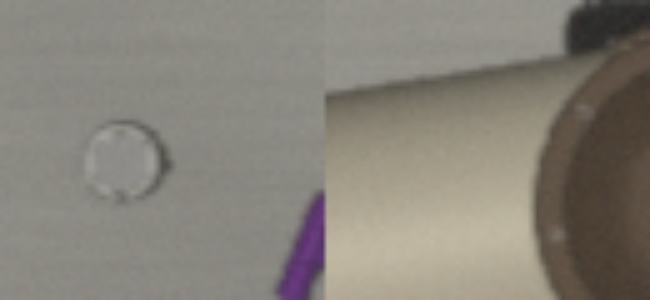

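The arm only hides the loupe in this view (left panel: loupe at the start; right panel: the forearm covers it). The arm stayed well above it throughout, so I'm handing in.

```bash
python3 - <<'E'
from h import *
print(ticket.job_done())
E
```

```text
the job is handed in; nothing more can be done
None
```

I completed the whole sequence and handed the job in at about 40 s of the 72 s allowed. No verdict was reported.

**What I did**
- **Lift and swing:** I gripped the wand by its end studs and lifted it clear of the cradle. I eased the grip in steps to 7 N until it hung down, then gripped again at 58 N. In the side view it hung about 4° from plumb.
- **Hang:** I slid the neck into the fork gap, lowered the bar until it touched at the seat height, and let go. I then raised the gripper clear.
- **Switch:** With the fingers closed I pushed the ball over until it met the end stop at about 8 N.

**Last checks**
- **Crossbar:** Its centre measures about (0.508, 0.273), within about 2 mm of my estimate of the seat. The bar lies along the stand's y.
- **Wand:** It hangs close to plumb in the side view. The two-view check of the lens was poor, with rays 14 mm apart, because the fork hides part of it from above. I relied on the side view, where the lens was 13 zoomed pixels (about 3 image pixels) lower than predicted, with the columns matching.
- **Switch:** The ball moved 57 mm, which matches the full travel to on.
- **Scoop:** It moved less than 0.3 pixel (under 1 mm).
- **Core and loupe:** I did not measure the core, but it lies in its guide in the final views. The loupe was hidden by the arm in the last view from above. It looked unmoved in the side views up to the start of the switch push, and nothing came near it after that.
- **Robot:** The arm stood clear, touching nothing.

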